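# Spot plate from drying rack to cradle with the plate lifter

## Robot

A 6-joint arm with a two-finger parallel gripper is mounted at the origin on the work surface. World frame = base frame: x ahead of the robot, y to its left, z up, the work surface at z = 0. Lengths are in mm, angles in rad, forces in N, time in s.
With the tool pointing down it reaches from about 400 to 825 mm from the base axis. Payload 7 kg.
Tool frame: the origin (TCP) lies at the very end of the fingers, on their centre line; the grasp point (between the pads) lies 19 mm behind it; z points along the fingers, y is the line along which they close (so a half turn about z gives the same grasp; the last joint's range is limited). The gripper opens to 88 mm and grips with 3 to 60 N. Pads are 19 mm wide; open, the fingers measure 130 mm over their backs; the gripper's body (78 mm by 193 mm) begins 47 mm behind the grasp point.
Start: joints at [-0.958, 0.359, 0.012, 0, -1.224, -0.288], TCP at [215.378, -639.693, 226.561] pointing down, gripper open.
Joint ranges: [-3.07, 3.07], [-1.43, 2.12], [-1.02, 1.25], [-3.03, 1.67], [-3.05, -0], [-3.03, 3.03]. Speed limits (rad/s): [2.39, 2.39, 3.01, 3.14, 3.14, 3.14].

## Interface

Orientations are given as a unit quaternion [x, y, z, w].
In Python, from plant import bot gives the robot as it stands. Calls block until the motion is done:
- bot.move_ptp(position, orientation): joint-space move of the TCP to a pose.
- bot.line_to(position, velocity=150, ori=None): straight line of the TCP; ori=None keeps the orientation; velocity is the mean speed in mm/s.
- bot.move_joints(angles): joint-space move.
- bot.move_gripper(opening, force=None): finger opening in mm; force is the grip in N (None keeps the last); returns when the fingers have stopped.
- bot.pause(seconds).
- bot.solve_ik(position, orientation): joint angles nearest the present ones, or None.
- bot.read_state(): the state.
- bot.camera(name): name is "scene" or "top"; returns the picture (420x560x3 uint8, red, green, blue); there is no depth.
- bot.get_calibration(name): a dict with "fx", "fy", "cx", "cy" (pixels), "distortion" ([k1, k2, p1, p2, k3] as OpenCV has them; the pictures are not rectified), "view" (4x4, takes a point from world to camera coordinates). Camera axes: x right, y up, looking along -z (the intrinsics and any distortion apply to the point x, -y, -z); pixel columns grow to the right and rows downward; lengths in mm; the calibration is good to about 2 mm. A picture is of the moment at which its call begins. get_calibration takes no time and is no camera call.
A pose or a line that the arm cannot do raises bot.Unreachable and nothing moves.
- bot.close_job(): hands the job in; it is judged then, once.
The state is a dict: "t": time; "joint_pos": joint angles; "qvel": joint speeds; "tau": joint torques, N m; "tcp_pos": TCP position; "eef_rot": TCP orientation; "contact_force": force on the tool from outside, world axes, zero at the start; "moment": the same for the moment, N m; "width": finger opening in mm; "finger_force": force on a finger pad.
Only numpy, scipy, OpenCV 4.12 (cv2) and the standard library are available. Lean on these libraries where they do the work, as an engineer would, in place of code of your own. Each camera call takes 0.05 s, during which the arm holds its last target. There are 200 camera calls.

## Task

Pick up the plate lifter by its handle, slide its blade under the porcelain spot plate on the lower tier of the wire drying rack, lift the plate out and set it down gently on the two ribs of the wooden cradle, centred and square. Keep the plate level and never touch it with the gripper itself. Then draw the lifter out and stand it back, blade flat, in the middle of its grey mat, leaving the glassware and bottles where they are.

Things in the scene. Friction and masses are not known exactly. Their poses are not given: they have to be found in the camera images.
- lifter: plate lifter (flat spatula), loose, 0.18 kg. Level steel blade 75 mm long (x), 56 wide (y), 3 thick, flat on the mat; origin at the centre of the blade's underside, +x to its free front edge, z up. From the blade's rear edge (x = -37.5 mm) a thin neck (22 wide, 4 thick), then a black handle, rise leaning back (to -x) 30 degrees from vertical.
- lifter_grip (a point): centre of the lifter's handle, 95 mm up the slope: x = -85, z = 85 mm in the lifter's frame, same axes. The handle is a straight bar 72 mm long, from 57 to 129 mm along the slope, 16 mm wide (y: grip across this), 28 mm deep.
- plate: white porcelain spot plate with 12 shallow grey wells: flat slab 100 mm (x) by 110 mm (y) by 8 mm, 0.18 kg, loose; origin at the centre of its underside, z up. Starts on the rack's lower tier, nearly centred, its x along the rack's x.
- rack: two-tier steel wire rack, fixed. Origin on the table under the middle; +x points into it, open front faces -x. Base plate 160 x 155 x 5 mm. Lower tier: two rails along x from -70 to +70 mm, each 16 mm wide, centred at y = +-46 mm (76 mm free between), tops 50 mm up. Four 8 mm posts at x = +-72, y = +-70 mm, 158 mm high.
- rack_front_bar (a point): middle of the front bar of the rack's upper tier (x = -76, z = 158 mm in the rack's frame, same axes). The upper tier is an open frame of 8 mm bars with three 4 mm wires along x; it roofs the plate from x = -80 to +80 mm, y = -74 to +74 mm of the rack's frame.
- cradle: low wooden cradle, fixed, open above. Origin on the table under its centre; front faces -x. Base 130 x 140 x 6 mm; two ribs along x, 120 mm long, 16 mm wide, centred at y = +-46 mm (76 mm free between), tops 50 mm up.
- mat_centre (a point): middle of the top of the lifter's thin grey bench mat (170 mm along its x, 130 mm along y, 3 mm thick, fixed flat on the table)
- dish: low open glass dish, 80 mm across, 38 mm high, loose bystander; origin at the centre of its underside
- short_beaker: short open glass beaker, 68 mm across, 45 mm high, loose bystander; origin at the centre of its underside
- amber_bottle: slim amber glass bottle with black cap, 32 mm across, 100 mm high, loose bystander; origin at the centre of its underside
- white_bottle: slim white plastic bottle, 32 mm across, 110 mm high, loose bystander; origin at the centre of its underside
- flask: conical flask, 84 mm across the foot, 125 mm high, loose bystander; origin at the centre of its underside
- beaker: tall open glass beaker, 76 mm across, 100 mm high, loose bystander; origin at the centre of its underside
- jar: glass jar with white cap, 64 mm across, 75 mm high, loose bystander; origin at the centre of its underside

How it is judged:
By the outcome, as a careful person would: the job done as asked, in the order asked, and still so for the second after the job is handed in, with the robot touching nothing.
It also fails if it takes over 72 s, if anything falls off the work surface, if the arm or the gripper's body presses on something with over 40 N, if the wrist force passes 120 N, or if a joint passes its speed limit or range.

## Working session

There is one attempt and no reset: what is moved stays moved. The work goes in short steps, each a Python script; the robot and the scene stay as the last script left them, time stands still between calls to the robot, and variables do not carry over. Pictures are saved under pics/ and viewed, at most 10 in all, crops included, and the job is handed in when it is done.

```bash
ls; mkdir -p pics; python3 - <<'E'
from plant import bot
import cv2,numpy as np
for n in("scene","top"):
    im=bot.camera(n); cv2.imwrite(f"pics/{n}0.png",cv2.cvtColor(im,cv2.COLOR_RGB2BGR))
    c=bot.get_calibration(n); print(n,c["fx"],c["fy"],c["cx"],c["cy"],c["distortion"]);print(np.round(c["view"],4).tolist())
s=bot.read_state();print(s)
E
```

```text
pics
scene 436.1181172357384 436.1181172357384 277.6158701354725 214.66012240736748 [0.0286493 0.        0.        0.        0.       ]
[[0.6309, 0.7758, -0.0106, -345.7383], [-0.4777, 0.3991, 0.7826, 192.8577], [0.6114, -0.4887, 0.6224, -1661.1782], [0.0, 0.0, 0.0, 1.0]]
top 482.5557814989892 482.5557814989892 285.4579984917344 208.0690295172747 [-0.03899605  0.          0.          0.          0.        ]
[[0.0331, -0.9995, -0.0012, -1.2392], [0.9792, 0.0322, 0.2005, -585.5725], [-0.2004, -0.0078, 0.9797, -1470.7621], [0.0, 0.0, 0.0, 1.0]]
{'t': 0.1, 'joint_pos': array([-9.57901596e-01,  3.59325005e-01,  1.11211151e-02, -2.98548883e-04,
       -1.22411827e+00, -2.88108611e-01]), 'qvel': array([-0.00124857, -0.00221641,  0.00224132,  0.00066664,  0.00180825,
        0.00125177]), 'tau': array([-1.95888832e-03, -5.84162879e+01,  2.93755549e+01,  7.01564580e+00,
        1.01969161e-02, -5.10868335e-05]), 'tcp_pos': array([ 215.22040053, -639.28558238,  225.69910732]), 'eef_rot': array([-1.61630035e-01,  9.86851118e-01,  7.47913829e-04, -2.05836218e-04]), 'contact_force': array([-0.78867874,  0.60888646,  0.22305894]), 'moment': array([-0.03099209,  0.00918223, -0.00352922]), 'finger_force': 0.0, 'width': 87.535378184638}
```

View pics/scene0.png

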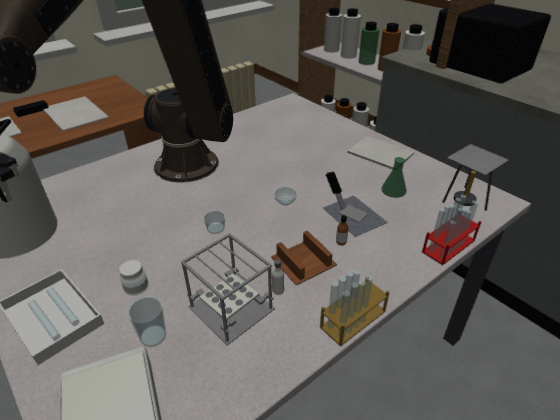

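View pics/top0.png

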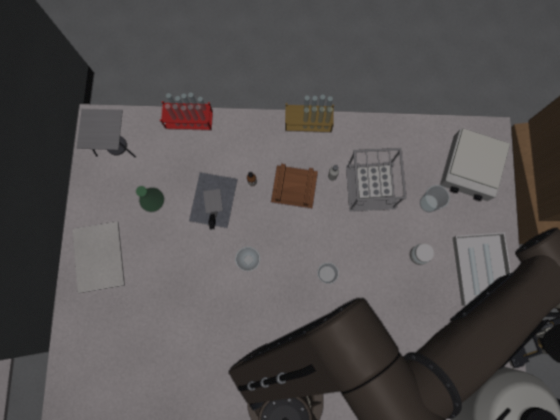

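The scene shows the rack with the plate near (230,290), the cradle at (303,258), the lifter on its mat at (350,210) and the white bottle between rack and cradle. In the top view the rack is near (376,180), the cradle (295,186), the mat (214,200), and the handle points down, towards the robot. I'll view enlarged crops next.

```bash
cat > h.py <<'E'
import cv2,numpy as np
from plant import bot
def ray(n,px):
    c=bot.get_calibration(n);K=np.array([[c["fx"],0,c["cx"]],[0,c["fy"],c["cy"]],[0,0,1]])
    p=cv2.undistortPoints(np.float64(px).reshape(-1,1,2),K,np.array(c["distortion"]),None,None).reshape(-1,2)
    V=np.array(c["view"]);R,t=V[:3,:3],V[:3,3]
    d=np.c_[p[:,0],-p[:,1],-np.ones(len(p))]@R
    return -R.T@t,d
def onz(n,px,z):
    o,d=ray(n,px);return o+d*((z-o[2])/d[:,2])[:,None]
def proj(n,P):
    c=bot.get_calibration(n);K=np.array([[c["fx"],0,c["cx"]],[0,c["fy"],c["cy"]],[0,0,1]])
    V=np.array(c["view"]);q=np.float64(P).reshape(-1,3)@V[:3,:3].T+V[:3,3]
    q=q*[1,-1,-1]
    return cv2.projectPoints(q.reshape(-1,1,3),np.zeros(3),np.zeros(3),K,np.array(c["distortion"]))[0].reshape(-1,2)
def crop(n,x0,y0,x1,y1,s,f,im=None):
    im=bot.camera(n) if im is None else im
    c=cv2.resize(im[y0:y1,x0:x1],None,fx=s,fy=s,interpolation=cv2.INTER_CUBIC)
    c=np.clip(c*1.3,0,255).astype(np.uint8)
    for x in range((x0+19)//20*20,x1,20):
        cv2.putText(c,str(x),(int((x-x0+.5)*s)-12,9),0,.35,(255,255,0),1);cv2.line(c,(int((x-x0+.5)*s),10),(int((x-x0+.5)*s),16),(255,255,0),1)
    for y in range((y0+19)//20*20,y1,20):
        cv2.putText(c,str(y),(0,int((y-y0+.5)*s)+4),0,.35,(255,255,0),1);cv2.line(c,(24,int((y-y0+.5)*s)),(30,int((y-y0+.5)*s)),(255,255,0),1)
    cv2.imwrite(f,cv2.cvtColor(c,cv2.COLOR_RGB2BGR))
E
python3 - <<'E'
from h import *
crop("top",185,140,415,240,3.4,"pics/t1.png")
crop("scene",180,160,400,345,3.2,"pics/s1.png")
E
```

```text
(no output)
```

View pics/t1.png

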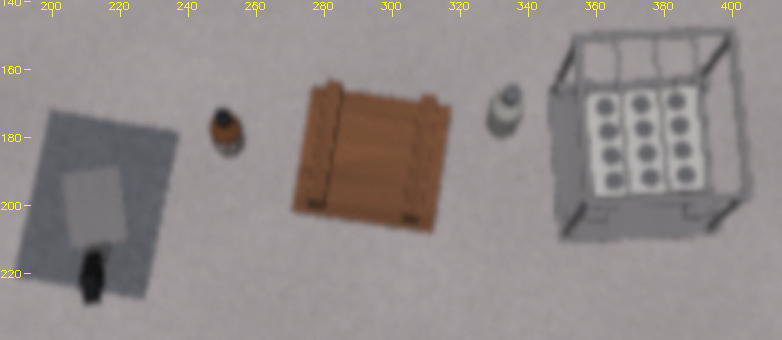

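View pics/s1.png

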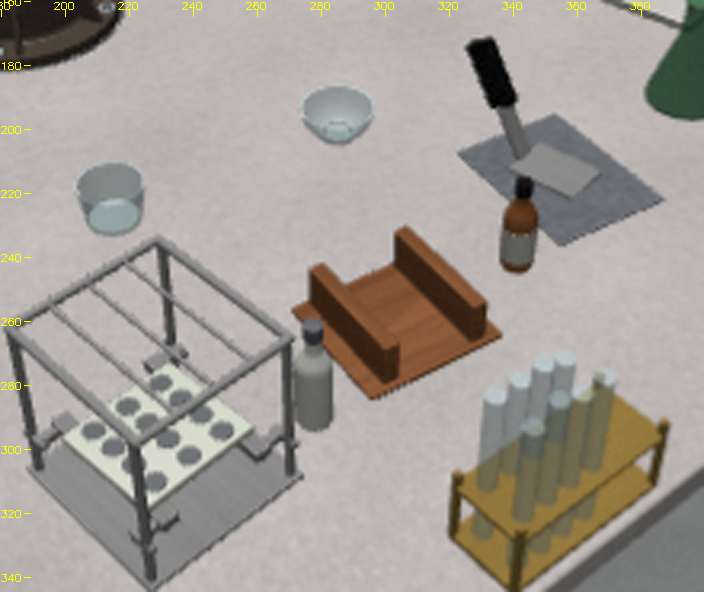

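The top crop shows the mat corners at about (199,171), (237,179), (227,228), (189,221), the blade at (203–222,188–212), the cradle base at (276,165)–(317,170)–(312,207)–(271,201) and the plate wells under the upper wires. The scene crop shows the rack post tops at about (183,263), (229,234), (270,266), (222,297) and the rib tops. Next I'll cast these to their plane heights and fit each object.

```bash
cat > m.py <<'E'
from h import *
def fit(name,obs):
    """obs: (view,pixel list,model pts list)"""
    W=[];M=[];T=[]
    for n,px,mp in obs:
        px=np.float64(px);mp=np.float64(mp)
        for p,m in zip(px,mp):
            W.append(onz(n,[p],m[2])[0,:2]);M.append(m[:2]);T.append(n[0])
    W=np.array(W);M=np.array(M);mc,wc=M.mean(0),W.mean(0)
    a,b=M-mc,W-wc
    th=np.arctan2((a[:,0]*b[:,1]-a[:,1]*b[:,0]).sum(),(a*b).sum())
    R=np.array([[np.cos(th),-np.sin(th)],[np.sin(th),np.cos(th)]])
    t=wc-R@mc;res=W-(M@R.T+t);sc=np.sqrt((b**2).sum()/(a**2).sum())
    print(name,"pos",t.round(1),"yaw deg",np.degrees(th).round(2),"scale",sc.round(3));print("  res",[(k,*r) for k,r in zip(T,res.round(1).tolist())])
    return t,th
E
python3 - <<'E'
from m import *
T=lambda *p:[(x/3.4+184.5,y/3.4+139.5) for x,y in p]
S=lambda *p:[(x/3.2+179.5,y/3.2+159.5) for x,y in p]
top=bot.camera("top");sc=bot.camera("scene")
def rect(z,hx,hy): return [(hx,hy,z),(hx,-hy,z),(-hx,-hy,z),(-hx,hy,z)]
# top order: far-left(+x,+y), far-right, near-right, near-left
t_mat=T((49,110),(179,133),(146,299),(15,276));fit("mat T",[("top",t_mat,rect(3,85,65))])
fit("mat S",[("scene",S((664,199),(561,245),(458,154)),[(85,65,3),(85,-65,3),(-85,-65,3)])])
fit("blade T",[("top",T((62,175),(118,166),(127,240),(70,250)),rect(6,37.5,28))])
fit("cradle T base",[("top",T((293,210),(433,232),(451,106)),[(-65,70,6),(-65,-70,6),(65,-70,6)])])
fit("cradle S base",[("scene",S((501,336),(374,398),(292,310)),[(65,70,6),(65,-70,6),(-65,-70,6)])])
fit("cradle S ribs",[("scene",S((310,268),(322,264),(398,346),(386,352),(394,232),(405,228),(486,303),(475,310)),
  [(-60,-54,50),(-60,-38,50),(60,-38,50),(60,-54,50),(-60,38,50),(-60,54,50),(60,54,50),(60,38,50)])])
fit("rack T base",[("top",T((548,90),(560,241),(714,236)),[(80,77.5,5),(-80,77.5,5),(-80,-77.5,5)])])
fit("rack T top",[("top",T((577,36),(732,32),(743,199),(583,206)),rect(158,76,70))])
fit("rack S base",[("scene",S((27,470),(151,589),(302,476)),[(-80,-77.5,5),(80,-77.5,5),(80,77.5,5)])])
fit("rack S top",[("scene",S((290,338),(137,440),(10,332),(158,238)),rect(158,76,70))])
fit("plate T",[("top",T((589,93),(695,85),(704,190),(597,198)),rect(58,50,55))])
fit("plate S",[("scene",S((253,428),(155,505),(63,435)),[(50,55,58),(50,-55,58),(-50,-55,58)])])
# masks
hsv=cv2.cvtColor(top,cv2.COLOR_RGB2HSV)
f=top.astype(int)
def mr(mask,z,nm):
    n,l,st,c=cv2.connectedComponentsWithStats(mask.astype(np.uint8));i=1+st[1:,4].argmax()
    ct=max(cv2.findContours((l==i).astype(np.uint8),cv2.RETR_EXTERNAL,cv2.CHAIN_APPROX_NONE)[0],key=len).reshape(-1,2)
    w=onz("top",ct,z)[:,:2].astype(np.float32);print(nm,st[i],cv2.minAreaRect(w))
roi=np.zeros(top.shape[:2],bool);roi[165:235,185:245]=1
print("mat px",top[180,205],"blade",top[200,212],"table",top[240,250],"plate",top[175,371],top[190,378])
mr(roi&(f[...,2]-f[...,0]>4),3,"mat")
# wells
g=cv2.resize(cv2.cvtColor(top,cv2.COLOR_RGB2GRAY)[160:202,355:397],None,fx=6,fy=6,interpolation=cv2.INTER_CUBIC)
m=cv2.threshold(g,0,255,cv2.THRESH_OTSU)[1]
n,l,st,c=cv2.connectedComponentsWithStats(255-m)
for s,q in zip(st,c):
    if 300<s[4]<1500: print("well",s[2:],onz("top",[((q[0]+.5)/6-.5+355,(q[1]+.5)/6-.5+160)],58)[0,:2].round(1))
E
```

```text
mat T pos [618.2 258.5] yaw deg -7.85 scale 0.991
  res [('t', -0.4, 0.8), ('t', -1.9, 0.3), ('t', 0.9, -0.0), ('t', 1.3, -1.1)]
mat S pos [621.6 257. ] yaw deg -7.73 scale 0.983
  res [('s', -1.3, -0.7), ('s', -1.2, 0.2), ('s', 2.5, 0.6)]
blade T pos [613.6 260.7] yaw deg 10.59 scale 0.994
  res [('t', -0.3, -0.9), ('t', 0.2, 0.1), ('t', 0.7, 0.7), ('t', -0.6, 0.1)]
cradle T base pos [672.5  -7.2] yaw deg -6.95 scale 0.978
  res [('t', 1.0, -2.3), ('t', 0.6, 0.7), ('t', -1.6, 1.5)]
cradle S base pos [675.7  -9.8] yaw deg -6.63 scale 0.974
  res [('s', -0.9, -3.0), ('s', -0.8, 2.6), ('s', 1.7, 0.4)]
cradle S ribs pos [675.8 -11. ] yaw deg -7.0 scale 0.992
  res [('s', -0.1, 3.4), ('s', 0.7, -1.0), ('s', -0.1, -2.1), ('s', 0.6, 1.6), ('s', -0.2, 1.3), ('s', 0.1, -3.2), ('s', -1.6, -1.4), ('s', 0.5, 1.3)]
rack T base pos [ 677.9 -260.1] yaw deg 4.54 scale 0.961
  res [('t', -4.7, -1.7), ('t', 3.6, -1.8), ('t', 1.1, 3.5)]
rack T top pos [ 678.9 -258.5] yaw deg 3.14 scale 1.009
  res [('t', 0.9, -1.3), ('t', 1.8, -0.5), ('t', 0.3, 0.6), ('t', -3.0, 1.2)]
rack S base pos [ 683.3 -263.3] y
[... 368 characters left out ...]
.9 -263.9] yaw deg 6.87 scale 0.971
  res [('s', 0.6, -4.8), ('s', 0.3, 5.0), ('s', -0.9, -0.1)]
mat px [73 73 78] blade [93 91 93] table [121 116 117] plate [133 131 130] [111 110 111]
mat [ 190  173   46   54 1261] ((618.2642211914062, 258.7124938964844), (123.41930389404297, 163.0415496826172), 81.72810363769531)
well [ 31  31 743] [ 719.7 -260.6]
well [ 32  32 769] [ 715.7 -226.7]
well [ 31  31 757] [ 699.8 -297.2]
well [ 30  30 713] [ 695.7 -263.4]
well [ 42  31 883] [ 692.1 -231.1]
well [ 31  30 725] [ 675.9 -299.5]
well [ 32  31 757] [ 671.8 -266. ]
well [ 39  31 895] [ 668. -234.]
well [ 32  30 744] [ 651.9 -302.7]
well [ 33  31 757] [ 648.3 -269.3]
well [ 40  32 990] [ 644.6 -237.4]
```

```bash
cat >> h.py <<'E'
from scipy.spatial.transform import Rotation as Ro
def Q(yaw,tilt=30):
    s,c=np.sin(np.radians(tilt)),np.cos(np.radians(tilt))
    z=np.array([s*np.cos(yaw),s*np.sin(yaw),-c]);y=np.array([-np.sin(yaw),np.cos(yaw),0])
    return Ro.from_matrix(np.c_[np.cross(y,z),y,z]).as_quat()
def LP(x,y,z,yawdeg,off=(-85,0,85)):
    """TCP pose for a lifter blade origin x,y,z and yaw; off = grasp point in lifter frame"""
    w=np.radians(yawdeg);q=Q(w);g=np.array([x,y,z])+Ro.from_euler('z',w).apply(off)
    return g+19*Ro.from_quat(q).apply([0,0,1]),q
def tri(pt,ps):
    o1,d1=ray("top",[pt]);o2,d2=ray("scene",[ps]);d1,d2=d1[0],d2[0]
    s=np.linalg.lstsq(np.c_[d1,-d2],o2-o1,rcond=None)[0];a,b=o1+s[0]*d1,o2+s[1]*d2
    return (a+b)/2,np.linalg.norm(a-b)
E
python3 - <<'E'
from m import *
def blob(n,box,thr):
    im=bot.camera(n).max(2);x0,y0,x1,y1=box
    m=(im[y0:y1,x0:x1]<thr).astype(np.uint8);k,l,st,c=cv2.connectedComponentsWithStats(m);i=1+st[1:,4].argmax()
    return c[i]+[x0,y0],st[i]
a,sa=blob("top",(195,208,230,235),45);b,sb=blob("scene",(318,165,350,197),50)
print(a,sa,b,sb);P,g=tri(a,b);print("handle centre",P.round(1),"gap",g)
S=lambda *p:[(x/3.2+179.5,y/3.2+159.5) for x,y in p]
fit("blade S",[("scene",S((601,172),(572,197),(509,166),(541,142)),[(37.5,28,6),(37.5,-28,6),(-37.5,-28,6),(-37.5,28,6)])])
for nm,(p,q) in dict(above=LP(614,260,90,10.6),grasp=LP(614,260,3,10.6),pre=LP(500,-277,42,6),ins=LP(666,-267,42,6),cr=LP(656,-7,35,-7),crout=LP(500,12,35,-7)).items():
    j=bot.solve_ik(p,q);print(nm,p.round(0),None if j is None else np.round(j,2))
E
```

```text
[211.84810127 220.56962025] [14  6  7 15 79] [333.43548387 182.52688172] [  8   7  15  22 186]
handle centre [532.8 244.7  85.9] gap 0.06806621666545586
blade S pos [614.6 259.9] yaw deg 8.39 scale 0.981
  res [('s', -0.3, -1.9), ('s', 0.0, 1.8), ('s', -0.3, 0.7), ('s', 0.6, -0.6)]
above [540. 246. 159.] None
grasp [540. 246.  72.] None
pre [ 425. -285.  111.] [-0.47  0.07 -0.58 -0.56 -0.54 -0.56]
ins [ 591. -275.  111.] [-0.27  0.25 -0.4  -0.43 -0.46 -0.85]
cr [581.   2. 104.] None
crout [425.  21. 104.] None
```

```bash
python3 - <<'E'
from m import *
def T(x,y,z,yd,tilt,flip):
    w=np.radians(yd);q=Ro.from_quat(Q(w,tilt))
    if flip:q=q*Ro.from_euler('z',np.pi)
    g=np.array([x,y,z])+Ro.from_euler('z',w).apply((-85,0,85));return g+19*q.apply([0,0,1]),q.as_quat()
for nm,a in dict(above=(614,260,90,10),grasp=(614,260,3,10),pre=(500,-277,42,6),ins=(666,-267,42,6),lift=(500,-277,120,6),mid=(500,-100,120,0),cr=(656,-7,35,-7),crout=(500,12,35,-7)).items():
  for flip in (0,1):
    r=[]
    for t in (-15,0,10,20,30,45):
        p,q=T(*a,t,flip);j=bot.solve_ik(p,q);r.append("None" if j is None else str(np.round(j,1).tolist()))
    print(nm,flip,r)
E
```

```text
above 0 ['[0.7, 0.4, -0.0, -0.1, -1.3, -2.0]', '[0.8, 0.3, -0.3, 0.0, -1.0, -2.2]', '[0.8, 0.2, -0.5, 0.2, -0.8, -2.3]', '[0.9, 0.1, -0.7, 0.5, -0.5, -2.7]', 'None', 'None']
above 1 ['[0.7, 0.4, -0.0, -0.1, -1.3, 1.1]', '[0.8, 0.3, -0.3, 0.0, -1.0, 1.0]', '[0.8, 0.2, -0.5, 0.2, -0.8, 0.8]', '[0.9, 0.1, -0.7, 0.5, -0.5, 0.5]', 'None', 'None']
grasp 0 ['[0.7, 0.5, -0.1, -0.1, -1.2, -2.0]', '[0.8, 0.4, -0.4, 0.0, -0.8, -2.2]', '[0.8, 0.3, -0.6, 0.2, -0.6, -2.4]', 'None', 'None', '[0.1, 0.2, -0.9, -2.9, -0.4, 1.4]']
grasp 1 ['[0.7, 0.5, -0.1, -0.1, -1.2, 1.1]', '[0.8, 0.4, -0.4, 0.0, -0.8, 1.0]', '[0.8, 0.3, -0.6, 0.2, -0.6, 0.7]', '[0.7, 0.2, -1.0, 1.1, -0.2, -0.0]', 'None', '[0.1, 0.2, -0.9, -2.9, -0.4, -1.7]']
pre 0 ['[-0.2, 0.3, -0.4, 0.1, -1.1, -1.3]', '[-0.2, 0.2, -0.5, 0.0, -0.9, -1.3]', '[-0.3, 0.1, -0.6, -0.1, -0.7, -1.1]', '[-0.3, 0.1, -0.6, -0.3, -0.6, -0.9]', '[-0.5, 0.1, -0.6, -0.6, -0.5, -0.6]', '[-0.8, 0.1, -0.5, -1.1, -0.7, 0.1]']
pre 1 ['[-0.2, 0.3, -0.4, 0.1, -1.1, 1.8]', '[-0.2, 0.2, -0.5, 0.0, -0.9, 1.9]', '[-0.3, 0.1, -0.6, -0.1, -0.7, 2.0]', '[-0.3, 0.1, -0.6, -0.3,
[... 1315 characters left out ...]
7, 0.1, -0.8, 1.3]', '[0.3, -0.3, -0.9, 0.2, -0.6, 1.1]', 'None', 'None']
cr 0 ['[0.3, 0.4, -0.1, -0.1, -1.2, -1.9]', '[0.3, 0.3, -0.4, 0.0, -0.9, -2.0]', '[0.4, 0.2, -0.6, 0.1, -0.6, -2.2]', '[0.4, 0.1, -0.9, 0.6, -0.3, -2.7]', 'None', 'None']
cr 1 ['[0.3, 0.4, -0.1, -0.1, -1.2, 1.2]', '[0.3, 0.3, -0.4, 0.0, -0.9, 1.1]', '[0.4, 0.2, -0.6, 0.1, -0.6, 0.9]', '[0.4, 0.1, -0.9, 0.6, -0.3, 0.5]', 'None', 'None']
crout 0 ['[0.4, 0.2, -0.5, -0.1, -1.1, -2.0]', '[0.5, 0.1, -0.7, 0.0, -0.8, -2.2]', '[0.6, -0.1, -0.9, 0.2, -0.6, -2.5]', 'None', 'None', 'None']
crout 1 ['[0.4, 0.2, -0.5, -0.1, -1.1, 1.1]', '[0.5, 0.1, -0.7, 0.0, -0.8, 0.9]', '[0.6, -0.1, -0.9, 0.2, -0.6, 0.6]', 'None', 'None', 'None']
```

The handle centre triangulates to (533, 245, 86), with rays meeting within 0.1 mm. That matches the height of 88 expected from the blade pose. A near-vertical tool is reachable everywhere, so I'll grasp with a 5° tilt.

```bash
sed -i 's/def Q(yaw,tilt=30)/def Q(yaw,tilt=5)/' h.py; python3 - <<'E'
from h import *
X,Y=615.8,259.0
p,q=LP(X,Y,160,9.5);bot.move_ptp(p,q)
p,q=LP(X,Y,3,9.5);bot.line_to(p,150)
print(bot.read_state()["contact_force"])
bot.move_gripper(15,10);s=bot.read_state();print(s["width"],s["finger_force"],s["tcp_pos"],p)
bot.move_gripper(10,60);s=bot.read_state();print(s["width"],s["finger_force"],s["contact_force"],s["moment"])
p,q=LP(X,Y,3,9.5);p[2]+=160;bot.line_to(p,120)
s=bot.read_state();print(s["t"],s["width"],s["finger_force"],s["contact_force"],s["tcp_pos"],p)
crop("top",150,140,320,260,4.6,"pics/t2.png");crop("scene",250,60,430,240,3.3,"pics/s2.png")
E
```

```text
[ 0.03315892 -0.23564822 -0.02443618]
15.9803031851817 9.996103942394257 [533.52523883 245.22245284  69.01573177] [533.5989725  245.24426559  69.07230074]
15.775678106030082 59.996745586395264 [-0.68806496  0.0098722   0.14354399] [0.01258012 0.4987477  0.03217744]
7.775 15.583780014011348 59.997403621673584 [ 0.12407849  0.60100221 -2.32564279] [533.23343666 244.9911966  228.17170765] [533.5989725  245.24426559 229.07230074]
```

View pics/s2.png

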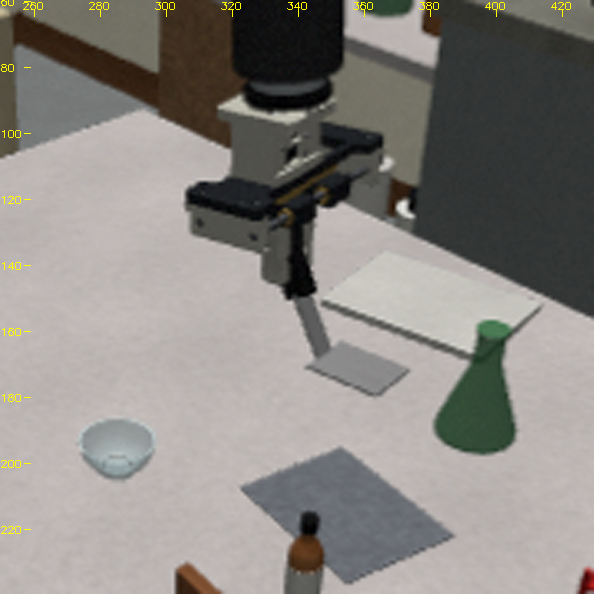

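The lifter is held with its blade level, about (340–372,163–179), clear of the mat. I'll move to the pre-entry point in front of the rack and check the blade against the plate in the same views.

```bash
python3 - <<'E'
from h import *
p,q=LP(503.2,-279.4,163,6.5);bot.line_to(p,220,q)
p,q=LP(503.2,-279.4,42,6.5);bot.line_to(p,150)
bot.pause(.3);s=bot.read_state();print(s["t"],s["width"],s["tcp_pos"],p,s["contact_force"],s["moment"])
a=bot.camera("top");b=bot.camera("scene");np.save("ta.npy",a);np.save("sb.npy",b)
A="pics/a.png";B="pics/b.png"
crop("top",335,140,425,250,5,A,a);crop("scene",150,200,290,350,3.6,B,b)
A,B=cv2.imread(A),cv2.imread(B);H=max(A.shape[0],B.shape[0])
pad=lambda I:cv2.copyMakeBorder(I,0,H-I.shape[0],0,0,0)
c=np.hstack([pad(A),pad(B)]);print(c.shape,A.shape,B.shape);cv2.imwrite("pics/pre.png",c[:600,:])
E
```

```text
11.7667 15.864463295821633 [ 420.67103067 -288.91075462  108.66940879] [ 420.39170664 -288.83481328  108.07230074] [ 0.42405559  0.15820381 -1.43551668] [-0.05666943  0.41547402 -0.03767702]
(550, 954, 3) (550, 450, 3) (540, 504, 3)
```

View pics/pre.png

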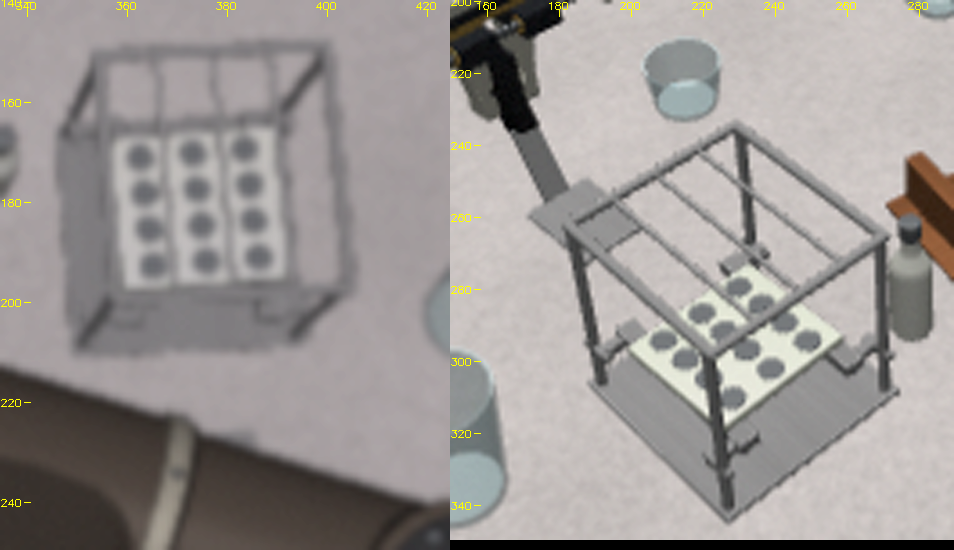

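The blade is at about (172–203,249–270) in the scene picture, in front of the rack and level. The arm hides it from the top camera. I'll fit blade, plate and rack in the scene view alone, so its calibration bias cancels.

```bash
python3 - <<'E'
from m import *
S=lambda *p:[((x-450)/3.6+149.5,y/3.6+199.5) for x,y in p]
fit("blade",[("scene",S((642,226),(584,253),(528,216),(588,179)),[(37.5,28,45.6),(37.5,-28,45.6),(-37.5,-28,45.6),(-37.5,28,45.6)])])
fit("plate",[("scene",S((843,340),(728,426),(626,346),(745,263)),[(50,55,58),(50,-55,58),(-50,-55,58),(-50,55,58)])])
fit("racktop",[("scene",S((885,236),(714,350),(570,226),(737,127)),[(76,70,160),(76,-70,160),(-76,-70,160),(-76,70,160)])])
fit("rackbase",[("scene",S((899,391),(728,521),(588,384)),[(80,77.5,5),(80,-77.5,5),(-80,-77.5,5)])])
# wells from scene
b=np.load("sb.npy");x0,y0,x1,y1=195,270,265,322
g=cv2.resize(cv2.cvtColor(b,cv2.COLOR_RGB2GRAY)[y0:y1,x0:x1],None,fx=6,fy=6,interpolation=cv2.INTER_CUBIC)
t=cv2.adaptiveThreshold(g,255,cv2.ADAPTIVE_THRESH_MEAN_C,cv2.THRESH_BINARY_INV,101,15)
n,l,st,c=cv2.connectedComponentsWithStats(t)
for s,q in zip(st,c):
    if 300<s[4]<2500: print("w",s[2:],((q+.5)/6-.5+[x0,y0]).round(1),onz("scene",[(q+.5)/6-.5+[x0,y0]],58)[0,:2].round(1))
E
```

```text
blade pos [ 503.  -280.1] yaw deg 5.67 scale 0.907
  res [('s', 0.2, -3.2), ('s', -8.5, 4.8), ('s', 4.8, -0.8), ('s', 3.5, -0.9)]
plate pos [ 686.8 -266.6] yaw deg 6.81 scale 0.986
  res [('s', 2.6, -3.3), ('s', -0.0, 4.6), ('s', -1.5, 0.7), ('s', -1.1, -2.0)]
racktop pos [ 684.4 -262.3] yaw deg 4.84 scale 0.983
  res [('s', -0.4, -0.7), ('s', -2.7, 1.4), ('s', 1.4, 0.3), ('s', 1.6, -1.1)]
rackbase pos [ 683.7 -263.2] yaw deg 4.61 scale 0.99
  res [('s', -0.4, -1.2), ('s', -0.6, 0.7), ('s', 1.0, 0.5)]
w [ 36  33 663] [226.9 273.7] [ 625.2 -231.2]
w [  43   32 1022] [219.5 286.6] [ 650.5 -270.5]
w [  56   62 1555] [198.5 293.2] [ 635.7 -322.3]
w [ 40  34 809] [225.3 291.5] [ 673.3 -268.1]
w [  44   31 1025] [208.8 294.2] [ 654.6 -304.4]
w [  44   34 1144] [249.  294.2] [ 718.  -228.3]
w [  45   34 1176] [238.6 301.9] [ 721.7 -261.9]
w [ 48  48 387] [198.5 316.6] [ 697.6 -359.3]
w [ 49  38 543] [260.5 318.4] [ 794.5 -250.9]
```

```bash
python3 - <<'E'
from h import *
u=np.array([np.cos(np.radians(4.8)),np.sin(np.radians(4.8)),0]);F=np.array([666,-265.8,42.])
ok=True
for d in (100,50,25,10,0):
    a=F-d*u;p,q=LP(*a,6.5);bot.line_to(p,110 if d>40 else 50,q);s=bot.read_state();f=s["contact_force"];print(d,s["t"],f.round(1),s["moment"].round(2),(s["tcp_pos"]-p).round(1))
    if np.hypot(f[0],f[1])>4: ok=False;print("STOP");break
if ok:
  for z in (45,48,51,56):
    p,q=LP(F[0],F[1],z,6.5);bot.line_to(p,20);s=bot.read_state();print(z,s["t"],s["contact_force"].round(1),s["moment"].round(2),(s["tcp_pos"]-p).round(1),s["width"])
b=bot.camera("scene");crop("scene",150,200,290,350,3.9,"pics/lift.png",b);np.save("sb2.npy",b)
E
```

```text
100 12.5917 [-0.4 -1.1 -2.5] [-0.06  0.48 -0.  ] [-0.6  0.3 -0.5]
50 13.2 [-0.6 -0.6 -0.7] [-0.06  0.51 -0.04] [-0.6  0.2 -0.4]
25 13.85 [ 0.6 -0.1 -1. ] [-0.04  0.49 -0.01] [-0.1  0.1 -0.3]
10 14.3 [-0.8  0.2 -2.4] [-0.06  0.5   0.02] [ 0.2  0.1 -0.2]
0 14.65 [ 0.6 -0.1 -2.2] [-0.06  0.49 -0.07] [ 0.3  0.1 -0.1]
45 14.95 [ 0.  -0.1 -1.4] [-0.01  0.46  0.05] [ 0.  -0.1  0.3] 15.70217852441386
48 15.25 [-1.   0.3 -4.2] [-0.05  0.75 -0.  ] [-0.3  0.  -0.1] 15.846695201758756
51 15.55 [-0.3 -0.2 -2.6] [-0.08  0.72  0.02] [ 0.  -0.   0.1] 16.030039523120063
56 15.95 [ 0.1 -0.3 -4.2] [-0.06  0.65  0.05] [ 0.1 -0.   0.2] 15.424678579834646
```

View pics/lift.png

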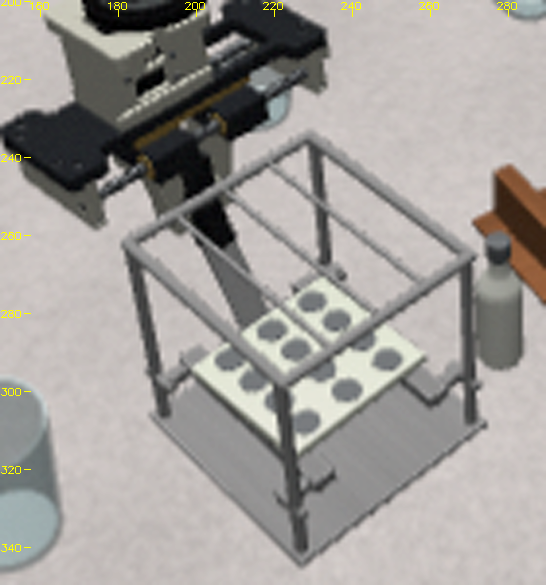

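The plate is lifted off the rails, level, with the corners about (197,294), (226,316), (259,290). The force is up by the plate's weight. Next I'll centre it between the posts, retreat, and carry it around to above the cradle.

```bash
python3 - <<'E'
from h import *
u=np.array([np.cos(np.radians(4.8)),np.sin(np.radians(4.8)),0]);F=np.array([666,-261.8,56.])
def go(a,yaw,v):
    p,q=LP(*a,yaw);bot.line_to(p,v,q);s=bot.read_state();print(np.round(a),round(s["t"],1),s["contact_force"].round(1),s["moment"].round(2),(s["tcp_pos"]-p).round(1),round(s["width"],2))
go(F,4.8,20)
go(F-60*u,4.8,70)
G=F-167*u;go(G,4.8,80)
G[2]=78;go(G,4.8,60)
go((505,10,78),-7,130)
go((655,-6.7,78),-7,100)
bot.pause(.4)
a=bot.camera("top");b=bot.camera("scene");np.save("ta3.npy",a);np.save("sb3.npy",b)
crop("top",255,140,345,225,4.2,"pics/a.png",a);crop("scene",240,190,340,290,4.2,"pics/b.png",b)
A,B=cv2.imread("pics/a.png"),cv2.imread("pics/b.png");H=max(A.shape[0],B.shape[0])
pad=lambda I:cv2.copyMakeBorder(I,0,H-I.shape[0],0,0,0)
c=np.hstack([pad(A),pad(B)]);print(c.shape,A.shape);cv2.imwrite("pics/over.png",c)
E
```

```text
[ 666. -262.   56.] 16.5 [-0.3 -0.1 -3.1] [-0.07  0.71  0.01] [0.1 0.2 0. ] 16.04
[ 606. -267.   56.] 17.5 [-0.1 -0.4 -3.4] [-0.06  0.66  0.03] [ 0.5 -0.1  0.2] 15.75
[ 500. -276.   56.] 19.0 [ 0.8 -0.4 -3.1] [-0.03  0.65 -0.  ] [ 0.5 -0.   0. ] 15.64
[ 500. -276.   78.] 19.5 [-0.9 -0.3 -3.7] [-0.04  0.67  0.05] [0.2 0.  0.4] 16.08
[505  10  78] 22.0 [-0.1 -0.6 -2.7] [0.04 0.64 0.05] [-0.1 -0.3 -0. ] 15.6
[655.  -7.  78.] 23.6 [ 0.3 -0.3 -3.6] [0.06 0.69 0.04] [-0.4  0.1  0.2] 16.03
(420, 798, 3) (357, 378, 3)
```

View pics/over.png

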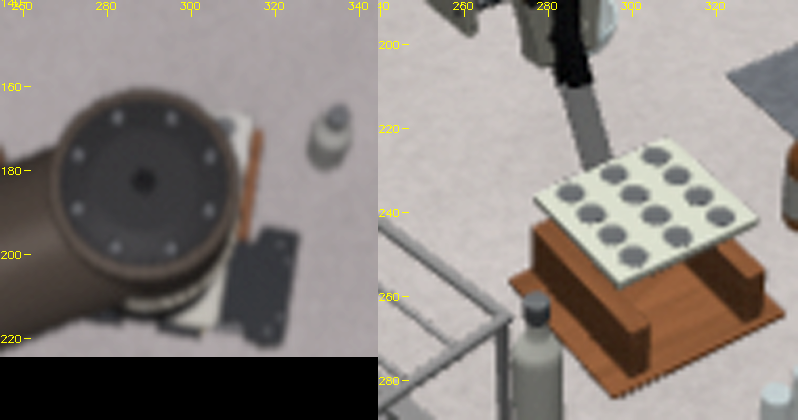

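The scene view shows the plate level above the cradle, with all 12 wells visible from (286,235) to (321,241). The top view is blocked by the wrist. I'll measure the well grid against the cradle in the scene frame.

```bash
cat >> m.py <<'E'
def wells(b,box,z,n="scene"):
    x0,y0,x1,y1=box
    g=cv2.resize(cv2.cvtColor(b,cv2.COLOR_RGB2GRAY)[y0:y1,x0:x1],None,fx=6,fy=6,interpolation=cv2.INTER_CUBIC)
    w=cv2.threshold(g,0,255,cv2.THRESH_OTSU)[1]
    k,l,st,c=cv2.connectedComponentsWithStats(w);i=1+st[1:,4].argmax()
    ct=cv2.findContours((l==i).astype(np.uint8),cv2.RETR_CCOMP,cv2.CHAIN_APPROX_NONE);C=[]
    for cc,h in zip(ct[0],ct[1][0]):
        if h[3]>=0 and cv2.contourArea(cc)>300:
            m=cv2.moments(cc);C.append([(m["m10"]/m["m00"]+.5)/6-.5+x0,(m["m01"]/m["m00"]+.5)/6-.5+y0])
    W=onz(n,C,z)[:,:2];print(len(C),"wells; mean",W.mean(0).round(2))
    out=max([c for c,h in zip(ct[0],ct[1][0]) if h[3]<0],key=len).reshape(-1,2)
    O=onz(n,(out+.5)/6-.5+[x0,y0],z)[:,:2].astype(np.float32);print(" outline",cv2.minAreaRect(O))
    return np.array(C),W
E
python3 - <<'E'
from m import *
b=np.load("sb3.npy");C,W=wells(b,(270,220,334,260),89.2)
print(W.round(1).tolist())
d=W-W.mean(0)
# grid yaw: average of neighbour vectors along x (24 mm pitch)
v=[W[j]-W[i] for i in range(len(W)) for j in range(len(W)) if 18<np.linalg.norm(W[j]-W[i])<28 and W[j][0]>W[i][0] and abs(W[j][1]-W[i][1])<12]
v=np.array(v);print(len(v),v.mean(0),"yaw",np.degrees(np.arctan2(v[:,1].sum(),v[:,0].sum())))
S=lambda *p:[((x-378)/4.2+239.5,y/4.2+189.5) for x,y in p]
fit("plate corners",[("scene",S((760,220),(617,284),(533,201),(671,140)),[(50,55,89.2),(50,-55,89.2),(-50,-55,89.2),(-50,55,89.2)])])
fit("cradle base",[("scene",S((785,313),(617,398),(509,282)),[(65,70,6),(65,-70,6),(-65,-70,6)])])
fit("rib -y",[("scene",S((649,325),(628,333)),[(60,-38,50),(60,-54,50)])])
E
```

```text
12 wells; mean [674.82 -12.17]
 outline ((673.582763671875, -14.136863708496094), (182.82382202148438, 162.66592407226562), 50.14309310913086)
[[706.5, -50.2], [710.7, -16.5], [683.0, -47.4], [714.4, 17.4], [686.7, -13.5], [659.3, -44.6], [690.9, 20.1], [662.7, -10.6], [635.2, -41.8], [666.7, 23.0], [638.9, -7.8], [642.9, 25.9]]
9 [23.84723636 -2.85008813] yaw -6.815343937334475
plate corners pos [677.9 -15. ] yaw deg -6.29 scale 0.982
  res [('s', -1.3, 0.5), ('s', -3.5, 0.8), ('s', 2.7, -1.4), ('s', 2.1, 0.1)]
cradle base pos [675.7  -9.9] yaw deg -5.91 scale 0.982
  res [('s', -0.9, -1.7), ('s', -0.7, 1.1), ('s', 1.6, 0.6)]
rib -y pos [678.2  -5.8] yaw deg -12.14 scale 0.948
  res [('s', -0.1, -0.4), ('s', 0.1, 0.4)]
```

```bash
python3 - <<'E'
from m import *
im=cv2.cvtColor(cv2.imread("pics/scene0.png"),cv2.COLOR_BGR2RGB).astype(np.float32)
x0,y0,x1,y1=262,225,345,290
rb=(im[...,0]-im[...,2])[y0:y1,x0:x1];g=cv2.resize(rb,None,fx=6,fy=6,interpolation=cv2.INTER_CUBIC)
print("wood",np.percentile(rb,95),"table",np.median(rb))
m=(g>22).astype(np.uint8);ct=max(cv2.findContours(m,cv2.RETR_EXTERNAL,cv2.CHAIN_APPROX_NONE)[0],key=cv2.contourArea).reshape(-1,2)
px=(ct+.5)/6-.5+[x0,y0]
S=lambda x,y:np.array((x/3.2+179.5,y/3.2+159.5))
yaw=np.radians(-6.9)
R=np.array([[np.cos(yaw),np.sin(yaw)],[-np.sin(yaw),np.cos(yaw)]])
for nm,a,b,z in (("y=+54",S(405,228),S(486,303),50),("y=-70",S(292,310),S(374,398),0),("x=+65",S(374,398),S(501,336),0),("x=-60 -rib",S(310,268),S(322,264),50),("x=-60 +rib",S(394,232),S(405,228),50)):
    d=(b-a)/np.linalg.norm(b-a);t=(px-a)@d;L=np.linalg.norm(b-a);n=abs((px-a)@[-d[1],d[0]])
    s=(t>.15*L)&(t<.85*L)&(n<2.0);W=onz("scene",px[s],z)[:,:2]
    vx,vy,cx,cy=cv2.fitLine(W.astype(np.float32),cv2.DIST_HUBER,0,.1,.01).ravel()
    print(nm,s.sum(),"dir",round(float(np.degrees(np.arctan2(vy,vx))),1),"local",(R@(W.mean(0)-[674,-10])).round(1))
E
```

```text
wood 64.0 table 7.0
y=+54 110 dir -6.8 local [ 2.  54.6]
y=-70 104 dir -7.1 local [  7.3 -66.2]
x=+65 167 dir 83.1 local [62.9  2.3]
x=-60 -rib 14 dir 86.0 local [-59.  -45.1]
x=-60 +rib 13 dir 89.2 local [-59.3  45. ]
```

The rib edges give a cradle centre of about (675.4, −10.3) and yaw −6.9° in the scene frame. The plate sits at (674.8, −12.2) and −6.8°. I'll shift it by about (+1, +1.5), lower it gently and draw the lifter out.

```bash
python3 - <<'E'
from m import *
F=np.array([656.0,-5.2,78.]);u=np.array([np.cos(np.radians(-6.9)),np.sin(np.radians(-6.9)),0])
def go(a,yaw,v):
    p,q=LP(*a,yaw);bot.line_to(p,v,q);s=bot.read_state();print(np.round(a),round(s["t"],1),s["contact_force"].round(1),s["moment"].round(2),(s["tcp_pos"]-p).round(1),round(s["width"],2))
go(F,-7,20)
F[2]=52;go(F,-7,40)
for z,v in ((49,12),(46,8),(42,15)): F[2]=z;go(F,-7,v)
bot.pause(.3)
C,W=wells(bot.camera("scene"),(270,225,334,270),58)
go(F-30*u,-7,40);go(F-150*u,-7,100)
b=bot.camera("scene");C,W=wells(b,(270,225,334,270),58)
v=np.array([W[j]-W[i] for i in range(len(W)) for j in range(len(W)) if 18<np.linalg.norm(W[j]-W[i])<28 and W[j][0]>W[i][0] and abs(W[j][1]-W[i][1])<12]);print(len(v),"yaw",np.degrees(np.arctan2(v[:,1].sum(),v[:,0].sum())))
a=bot.camera("top");crop("top",255,140,345,240,4.2,"pics/a.png",a);crop("scene",240,190,340,290,4.2,"pics/b.png",b)
A,B=cv2.imread("pics/a.png"),cv2.imread("pics/b.png")
cv2.imwrite("pics/placed.png",np.hstack([A,B]));np.save("ta4.npy",a);np.save("sb4.npy",b)
E
```

```text
[656.  -5.  78.] 24.4 [-0.6  0.1 -3.6] [0.12 0.67 0.02] [ 0.1  0.1 -0. ] 15.75
[656.  -5.  52.] 25.2 [-0.3 -0.2 -2.3] [ 0.09  0.66 -0.05] [0.2 0.  0.1] 15.69
[656.  -5.  49.] 25.6 [ 0.2  0.5 -3.4] [ 0.04  0.66 -0.06] [-0. -0. -0.] 15.64
[656.  -5.  46.] 26.1 [-0.7 -0.1 -1.9] [0.05 0.45 0.03] [0.2 0.1 0.2] 15.73
[656.  -5.  42.] 26.5 [ 0.   0.9 -1.4] [0.05 0.45 0.02] [-0.1 -0.  -0.1] 15.9
12 wells; mean [675.85 -10.57]
 outline ((670.5775756835938, -10.0472412109375), (187.38272094726562, 182.93209838867188), 50.16343307495117)
[626.  -2.  42.] 27.8 [ 0.2 -0.7 -1.6] [ 0.06  0.44 -0.02] [0.3 0.1 0.1] 15.26
[507.  13.  42.] 29.1 [-0.1 -1.  -1.9] [ 0.05  0.41 -0.05] [0.5 0.2 0.1] 15.6
12 wells; mean [675.85 -10.57]
 outline ((670.6144409179688, -6.92877197265625), (187.31442260742188, 182.5231475830078), 51.71126937866211)
9 yaw -6.60136690402181
```

View pics/placed.png

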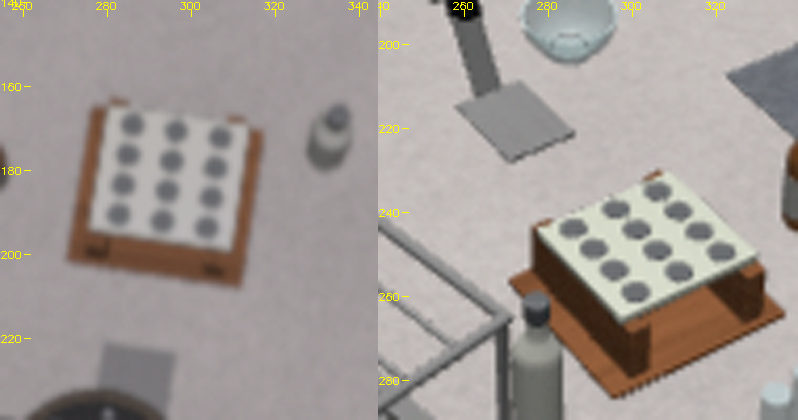

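The plate rests on both ribs, centred and square: wells mean (675.85, −10.57), yaw −6.6°, unchanged by the withdrawal. The blade is clear at about (258–286,209–227). Next I'll use the exposed blade, whose pose is known from the arm, to get the camera bias and apply it to the mat position.

```bash
python3 - <<'E'
from m import *
S=lambda *p:[((x-378)/4.2+239.5,y/4.2+189.5) for x,y in p]
T=lambda *p:[(x/4.2+254.5,y/4.2+139.5) for x,y in p]
s=bot.read_state();q=Ro.from_quat(s["eef_rot"]);g=s["tcp_pos"]-19*q.apply([0,0,1])
w=np.radians(-7);print("blade by arm",g-Ro.from_euler('z',w).apply((-85,0,85)),q.apply([0,0,1]))
r=[(37.5,28,45),(37.5,-28,45),(-37.5,-28,45),(-37.5,28,45)]
fit("blade S",[("scene",S((575,132),(512,162),(456,106),(519,81)),r)])
fit("blade T",[("top",T((103,343),(176,353)),r[:2])])
wells(np.load("ta4.npy"),(271,160,319,204),58,"top")
fit("cradle T",[("top",T((67,262),(240,287),(263,132)),[(-65,70,2),(-65,-70,2),(65,-70,2)])])
p,q=LP(620,258,3,-7.8);print(bot.solve_ik(p,q));p,q=LP(620,258,120,-7.8);print(bot.solve_ik(p,q))
# mat from the now clear top and scene pictures (red-blue mask)
for n,box in (("scene",(310,180,400,240)),):
    im=np.load("sb4.npy").astype(int);x0,y0,x1,y1=box;g=cv2.resize((im[...,0]-im[...,2]).astype(np.float32)[y0:y1,x0:x1],None,fx=6,fy=6,interpolation=cv2.INTER_CUBIC)
    m=(g<0).astype(np.uint8);ct=max(cv2.findContours(m,cv2.RETR_EXTERNAL,cv2.CHAIN_APPROX_NONE)[0],key=cv2.contourArea).reshape(-1,2)
    W=onz(n,(ct+.5)/6-.5+[x0,y0],3)[:,:2].astype(np.float32);print(n,cv2.minAreaRect(W))
n="top";im=np.load("ta4.npy").astype(int);x0,y0,x1,y1=180,165,245,235;g=cv2.resize((im[...,0]-im[...,2]).astype(np.float32)[y0:y1,x0:x1],None,fx=6,fy=6,interpolation=cv2.INTER_CUBIC)
m=(g<0).astype(np.uint8);ct=max(cv2.findContours(m,cv2.RETR_EXTERNAL,cv2.CHAIN_APPROX_NONE)[0],key=cv2.contourArea).reshape(-1,2)
W=onz(n,(ct+.5)/6-.5+[x0,y0],3)[:,:2].astype(np.float32);print(n,cv2.minAreaRect(W))
E
```

```text
blade by arm [507.46617117  12.83759725  41.89884241] [ 0.08630913 -0.01086176 -0.99620919]
blade S pos [508.3  11.6] yaw deg -5.29 scale 0.991
  res [('s', -1.3, -0.3), ('s', 0.9, -0.1), ('s', -0.3, 1.0), ('s', 0.7, -0.7)]
blade T pos [504.8  13.4] yaw deg -6.03 scale 0.997
  res [('t', -0.0, -0.1), ('t', 0.0, 0.1)]
12 wells; mean [673.71  -9.32]
 outline ((674.244140625, -8.313552856445312), (145.3365020751953, 155.064208984375), 1.8824869394302368)
cradle T pos [672.3  -6.7] yaw deg -6.73 scale 0.983
  res [('t', 0.3, -1.7), ('t', 1.1, 1.0), ('t', -1.4, 0.7)]
[ 0.83540897  0.34688591 -0.45572032  0.10913439 -0.72184262 -2.62262128]
[ 0.83619514  0.22543164 -0.31049595  0.08638992 -0.98733873 -2.58902723]
scene ((621.2357177734375, 256.931396484375), (131.69082641601562, 172.45985412597656), 81.8118896484375)
top ((618.3229370117188, 258.82269287109375), (131.87095642089844, 171.26730346679688), 81.67324829101562)
```

```bash
python3 - <<'E'
from m import *
im=np.load("ta4.npy").astype(np.float32);x0,y0,x1,y1=262,155,325,215
rb=(im[...,0]-im[...,2])[y0:y1,x0:x1];g=cv2.resize(rb,None,fx=6,fy=6,interpolation=cv2.INTER_CUBIC)
m=(g>20).astype(np.uint8);ct=max(cv2.findContours(m,cv2.RETR_EXTERNAL,cv2.CHAIN_APPROX_NONE)[0],key=cv2.contourArea).reshape(-1,2)
px=(ct+.5)/6-.5+[x0,y0];yaw=np.radians(-6.8);R=np.array([[np.cos(yaw),np.sin(yaw)],[-np.sin(yaw),np.cos(yaw)]])
T=lambda x,y:np.array((x/4.2+254.5,y/4.2+139.5))
print("wood",np.percentile(rb,95),"table",np.percentile(rb,20))
for nm,a,b,z in (("y=+70",T(92,107),T(67,262),4),("y=-70",T(263,132),T(240,287),4),("x=-65",T(67,262),T(240,287),1)):
    d=(b-a)/np.linalg.norm(b-a);t=(px-a)@d;L=np.linalg.norm(b-a);n=abs((px-a)@[-d[1],d[0]])
    s=(t>.15*L)&(t<.85*L)&(n<2);W=onz("top",px[s],z)[:,:2];vx,vy,_,_=cv2.fitLine(W.astype(np.float32),cv2.DIST_HUBER,0,.1,.01).ravel()
    print(nm,s.sum(),round(float(np.degrees(np.arctan2(vy,vx))),1),"rel. to plate centre",(R@(W.mean(0)-[673.71,-9.32])).round(1))
E
```

```text
wood 43.0 table 4.0
y=+70 155 -6.7 rel. to plate centre [-3.2 71.1]
y=-70 155 -7.0 rel. to plate centre [ -2.8 -67.8]
x=-65 173 83.2 rel. to plate centre [-65.5   1.9]
```

The plate is within about 1–1.5 mm of the cradle centre and square in both views. Now I'll stand the lifter back on its mat.

```bash
python3 - <<'E'
from m import *
def go(a,yaw,v):
    p,q=LP(*a,yaw);bot.line_to(p,v,q);s=bot.read_state();print(np.round(a),round(s["t"],1),s["contact_force"].round(1),s["moment"].round(2),(s["tcp_pos"]-p).round(1));return s
go((507.5,12.8,150),-7,120);go((620.3,258,150),-8,160);go((620.3,258,12),-8,100)
bot.pause(.3);f0=bot.read_state()["contact_force"][2]
for z in (7,5,4,3.4,3,2.7):
    s=go((620.3,258,z),-8,12);bot.pause(.15);f=bot.read_state()["contact_force"][2];print(z,f,f0)
    if f-f0>4: break
bot.move_gripper(30,10);bot.move_gripper(88)
p=bot.read_state()["tcp_pos"].copy();p[2]+=170;bot.line_to(p,120)
p+=[-130,0,0];bot.line_to(p,150)
a=bot.camera("top");b=bot.camera("scene");np.save("ta5.npy",a);np.save("sb5.npy",b);print(bot.read_state()["t"])
crop("top",180,145,350,245,2.3,"pics/a.png",a);crop("scene",240,160,410,290,2.3,"pics/b.png",b)
A,B=cv2.imread("pics/a.png"),cv2.imread("pics/b.png");H=B.shape[0]
c=np.hstack([cv2.copyMakeBorder(A,0,H-A.shape[0],0,0,0),B]);print(c.shape);cv2.imwrite("pics/end.png",c)
E
```

```text
[508.  13. 150.] 30.3 [-0.4  0.1 -1.5] [ 0.04  0.47 -0.02] [-0.5 -0.2 -0.8]
[620. 258. 150.] 32.1 [-0.4  0.3 -0.7] [ 0.02  0.46 -0.02] [-0.2 -0.6  0.2]
[620. 258.  12.] 33.6 [ 0.7 -0.4 -2.1] [0.09 0.46 0.01] [0.3 0.3 0.7]
[620. 258.   7.] 34.5 [-0.5  0.2 -1.6] [ 0.07  0.48 -0.01] [-0.  -0.  -0.1]
7 -1.9009096685482125 -2.3246090157517494
[620. 258.   5.] 35.0 [ 0.3  0.  -0.9] [ 0.02  0.37 -0.01] [-0.1 -0.1 -0.1]
5 -1.6940468907448916 -2.3246090157517494
[620. 258.   4.] 35.4 [-0.4  0.7 -1.5] [ 0.03  0.38 -0.01] [-0.1 -0.  -0.1]
4 -1.431022050667658 -2.3246090157517494
[620. 258.   3.] 35.8 [ 1.1  0.7 -1.4] [0.03 0.45 0.01] [-0.  -0.  -0.1]
3.4 -1.2075657517102814 -2.3246090157517494
[620. 258.   3.] 36.2 [-0.1 -0.2 -1.3] [0.01 0.39 0.01] [ 0.  0. -0.]
3 -0.6925050305810692 -2.3246090157517494
[620. 258.   3.] 36.6 [-1.7 -0.   1.8] [-0.16  0.89 -0.03] [-0.   0.   0.2]
2.7 4.213347673313214 -2.3246090157517494
41.0083
(299, 782, 3)
```

View pics/end.png

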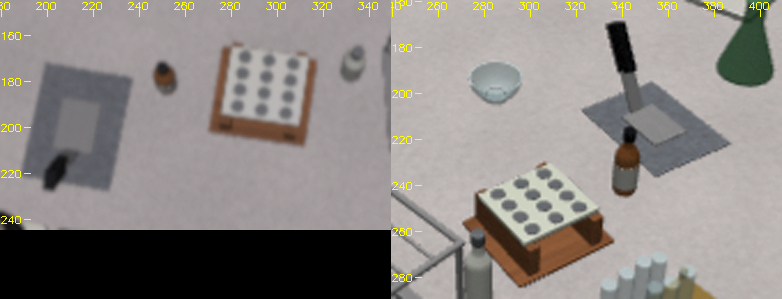

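The lifter stands flat in the middle of its mat, with its blade near (212,199) in the top view. The plate is still square on the cradle and the bottles and dish are where they were. I'm handing in the job now.

```bash
python3 -c "
from plant import bot
print(bot.close_job())"
```

```text
the job is handed in; nothing more can be done
None
```

The plate sits level on the two cradle ribs, square and within about 1.5 mm of centre, the lifter is back flat in the middle of its mat, the bystanders in the final crops look unmoved (the rest were not rechecked), and the job was handed in at about 41 s.

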